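# Return the oiler to its drip tray, spout over the cup

### The job

Stand the oiler on the drip tray under the little plywood shelf, with its spout pointing out sideways over the small drip cup beside the tray. Keep it upright all the way so that it does not drip, let go of it, and leave the hinge leaves and the file as they lie.

Things in the scene. Friction and masses are not known exactly. Their poses are not given: they have to be found in the camera images.
- oiler: Closed steel oil can with a thin brass spout, 0.18 to 0.35 kg, standing loose on the board, spout to the right and towards the robot at first. Cylinder 52 mm in diameter, 60 mm high (grip here), then a cone up to 84 mm. Origin: centre of its underside; z up; x is the way the spout points. All of it is lower than 120 mm.
- spout_tip (a point): The end of the oiler's spout, 90 mm out from the can's axis and 115 mm above its underside. The spout, 7 mm thick, leaves the cone's top on the axis at 80 mm height and passes 30 mm out at 95 mm height.
- station: Fixed plywood stand with a square aluminium drip tray, 98 x 98 mm (90 x 90 inside); tray floor 4 mm, rim 8 mm above the board. Origin: under the tray's centre, at board level; z up, x away from the robot (to the open back), y left, turned by up to 0.2 rad. Plywood end walls, 12 mm thick, at y = +-184 mm, x = 25 to 110 mm, carry the shelf.
- drip_cup (a point): Centre of the mouth of the fixed steel drip cup, 36 mm in diameter, 15 mm high, 95 mm to the right (station -y) of the tray's centre.
- shelf_edge (a point): Middle of the lower front edge of the stand's shelf: 165 mm above the board, 8 mm beyond the tray's centre. From here the shelf, 15 mm thick, runs 102 mm back and 190 mm to each side, over the back half of the tray: an upright gripper does not fit, so come in leaning, from the open front. Two cartons 30 mm high stand at its back.
- leaf_a: Steel hinge leaf with three knuckles, 100 x 49 mm, 4 mm thick (knuckles 14 mm), loose on the green mat (200 x 200 x 4 mm) at the left. Origin: underside, near the middle of the plate; x along the knuckles. Leave it alone.
- leaf_b: The other steel hinge leaf, with two knuckles, same size, on the same mat. Leave it alone.
- file: Small black plastic file, 160 mm long, 22 mm wide, 16 mm high, on the same mat. Origin: underside, about the middle; x along its length, handle to -x. Leave it alone.
Things that resemble listed ones, but are neither listed nor needed, are in the scene too. Several things have the shape of the oiler; the one meant has the colours described above.

How it is judged:
By the outcome, as a careful person would: the job done as asked, in the order asked, and still so for the second after the job is handed in, with the robot touching nothing.
It also fails if it takes over 32 s, if anything falls off the work surface, if the arm or the gripper's body presses on something with over 40 N, if the wrist force passes 120 N, or if a joint passes its speed limit or range.

### The arm

A 7-joint arm with a two-finger parallel gripper is mounted at the origin on the work surface. World frame = base frame: x ahead of the robot, y to its left, z up, the work surface at z = 0. Lengths are in mm, angles in degrees, forces in N, time in s.
With the tool pointing down it reaches from about 425 to 950 mm from the base axis. Payload 16.7 kg.
Tool frame: the origin (TCP) lies at the very end of the fingers, on their centre line; the grasp point (between the pads) lies 19 mm behind it; z points along the fingers, y is the direction in which the jaws open and shut (so a half turn about z gives the same grasp; the last joint's range is limited). The gripper opens to 94 mm and grips with 3 to 60 N. Pads are 16 mm wide; open, the fingers measure 119 mm over their backs; the gripper's body (75 mm by 177 mm) begins 78 mm behind the grasp point.
Start: joints at [56.694, 24.414, 4.234, 92.017, -1.954, 63.644, -3.845], TCP at [282.457, -613.019, 205.467] pointing down, gripper open.
Joint ranges: [-163.25, 163.25], [-28.42, 122.38], [-70.27, 78.77], [12.13, 141.07], [-58.53, 238.53], [9.26, 117.41], [-156.51, 156.51]. Speed limits (degrees/s): [108.29, 108.29, 136.94, 136.94, 172.46, 172.46, 172.46].

### API

Orientations are given as [roll, pitch, yaw] about the fixed x, y, z axes, in that order (R = Rz(yaw) Ry(pitch) Rx(roll)).
In Python, from station import manip gives the robot as it stands.
- The arm moves only by the tool jog_arm, never from a script. Its argument "targets" is a list of rows, each a list of 6 numbers: the shift along the world's x, y, z scaled (see below), then the turn, a rotation vector about the world's x, y, z scaled (see below). In form: [[x, y, z, rx, ry, rz], ...]. A call has 1 to 20 rows; each row shifts and turns the pose as measured when the row begins; what a row does not reach is not made up. The controller multiplies each number of a shift by 8 cm and each number of a turn by pi/4 rad. A row lasts 1/12 s, in which the tool goes at most 41.7 mm and 7.16 degrees, less where a joint would pass 70% of its speed; a pose out of reach is approached as far as the arm can. A call with a number of a shift or a turn outside -1 to 1 is refused whole. A call with a gripper value outside its range is refused whole. "jaw" is the gripper command: -1 is fully open, 1 is shut, values between are in proportion, set as the call begins (left out, the last holds). The fingers move at their own pace and stop on an object; the grip force is fixed at half the most. Time passes only in rows, so rows that do not move let the fingers close. It gives the time, the measured TCP pose, the force and the opening at its end, in the units of the state.
- manip.sense(): the state, without advancing time (a new reading comes with each control period).
- manip.capture(name): name is "scene" or "side" or "wrist"; returns the picture (400x640x3 uint8, red, green, blue); there is no depth.
- manip.camera_params(name): a dict with "fov_y" (degrees; the focal length in pixels is half the picture's height over the tangent of half this angle, whatever the lens; pixels are square), "cx", "cy" (the principal point, pixels), "dist" ([k1, k2, p1, p2, k3] as OpenCV has them; the pictures are not rectified), "rvec" (rotation vector, rad) and "tvec" (3), from world to camera coordinates, as OpenCV has them. Camera axes: x right, y down, z forward; pixel columns grow to the right and rows downward; lengths in mm; the calibration is good to about 2 mm. A picture is of the moment at which its call begins: read the wrist's pose just before it. camera_params takes no time and is no camera call; for the wrist camera it gives the pose at the moment of the call.
- manip.finish_job(): hands the job in, once; it reports no verdict.
Trained networks look in the newest picture that a camera, given by its name, has taken for a name from the list of things; names that differ only in an ending like _2 or _b are one class to them, and where a whole thing is asked for, a point or a joint stands for the part that bears it (a point fixed in the world has none). Each returns a list of dicts, best first, with "conf" (0 to 1); they miss things now and then, are a little off and sometimes report something else, mostly with a low value. They report only what shows in the picture. A call takes as long as a camera call. They do not tell look-alikes from the thing itself.
- manip.find_in(query, camera): "xy" ([column, row] in pixels, amid what is visible of it).
- manip.outline_of(query, camera): "region" (400x640 bool, what is visible of it) and "xy" ([column, row] in pixels, amid what is visible of it).
The state is a dict: "clock": time; "joint_positions": joint angles; "joint_velocities": joint speeds; "effort": joint torques, N m; "tcp_pos": TCP position; "eef_rot": TCP orientation; "ft_force": force on the tool from outside, world axes, zero at the start; "moment": the same for the moment, N m; "gripper_width": opening from 0.0 (shut) to 1.0 (fully open).
Only numpy, scipy, OpenCV 4.12 (cv2) and the standard library are available. Lean on these libraries where they do the work, as an engineer would, in place of code of your own. Each camera call takes 0.05 s, during which the arm holds its last target. There are 200 camera calls.

## Working session

There is one attempt and no reset: what is moved stays moved. The work goes in short steps, Python scripts to look and compute and a tool call to move; the robot and the scene stay as the last step left them, time stands still between calls to the robot, and variables do not carry over. Pictures are saved under pics/ and viewed, about 8 in all and at most 12, crops included, and the job is handed in when it is done.

Besides the shell and the picture viewer there is one more tool, called after ">>>" as name(argument=value, ...), one argument or row to a line, values as JSON. jog_arm: Moves the arm, as the interface text tells. Its arguments: {"type":"object","properties":{"targets":{"type":"array"},"jaw":{"type":"number"}},"required":["targets"]}

```bash
ls; mkdir -p pics; python3 - <<'E'
from station import manip
import cv2,numpy as np
s=manip.sense();print({k:np.round(v,3).tolist() for k,v in s.items()})
ims=[]
for c in("scene","side"):
    im=manip.capture(c);cv2.imwrite(f"pics/{c}0.png",im[:,:,::-1])
    print(c,{k:np.round(v,3).tolist() for k,v in manip.camera_params(c).items()})
    for q in("oiler","station","drip_cup","spout_tip","leaf_a","file"):
        print(q,[(np.round(d['xy']).tolist(),round(d['conf'],2)) for d in manip.find_in(q,c)])
E
```

```text
pics
{'clock': 0.0, 'joint_positions': [56.694, 24.45, 4.23, 92.053, -1.954, 63.644, -3.844], 'joint_velocities': [0.037, -0.05, 0.077, 0.014, 0.05, 0.098, -0.114], 'effort': [0.002, -93.583, 3.668, -45.419, -0.049, 0.02, 0.0], 'tcp_pos': [282.278, -612.645, 204.761], 'eef_rot': [-179.925, 0.005, 24.739], 'ft_force': [-0.296, -0.238, -0.547], 'moment': [0.014, 0.026, 0.037], 'gripper_width': 1.0}
scene {'fov_y': 50.726, 'cx': 318.738, 'cy': 191.696, 'dist': [-0.008, 0.0, 0.0, 0.0, 0.0], 'rvec': [2.255, 1.024, -0.353], 'tvec': [-411.434, -211.048, 1522.032]}
oiler [([233.0, 250.0], 0.97), ([197.0, 227.0], 0.91), ([247.0, 203.0], 0.57)]
station [([376.0, 224.0], 0.57)]
drip_cup [([376.0, 223.0], 0.61)]
spout_tip [([249.0, 201.0], 0.87), ([197.0, 228.0], 0.67), ([233.0, 250.0], 0.61), ([373.0, 225.0], 0.16)]
leaf_a [([362.0, 151.0], 0.76), ([379.0, 146.0], 0.63)]
file [([350.0, 155.0], 0.79)]
side {'fov_y': 47.714, 'cx': 309.443, 'cy': 196.339, 'dist': [-0.068, 0.0, 0.0, 0.0, 0.0], 'rvec': [0.365, -2.667, 1.352], 'tvec': [515.584, 162.045, 1132.847]}
oiler [([386.0, 177.0], 0.8), ([338.0, 172.0], 0.69), ([207.0, 207.0], 0.48)]
station [([208.0, 212.0], 0.76)]
drip_cup []
spout_tip [([368.0, 206.0], 0.74), ([342.0, 177.0], 0.73), ([386.0, 176.0], 0.64)]
leaf_a [([287.0, 359.0], 0.85), ([305.0, 334.0], 0.67), ([341.0, 175.0], 0.47), ([210.0, 206.0], 0.16)]
file [([319.0, 313.0], 0.92)]
```

```bash
python3 - <<'E'
import cv2,numpy as np
a=cv2.imread("pics/scene0.png")[100:325,150:450];b=cv2.imread("pics/side0.png")[100:325,140:440]
cv2.imwrite("pics/v1.png",cv2.resize(a,(800,600),interpolation=cv2.INTER_CUBIC))
cv2.imwrite("pics/v2.png",cv2.resize(b,(800,600),interpolation=cv2.INTER_CUBIC))
E
```

```text
(no output)
```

View pics/v1.png

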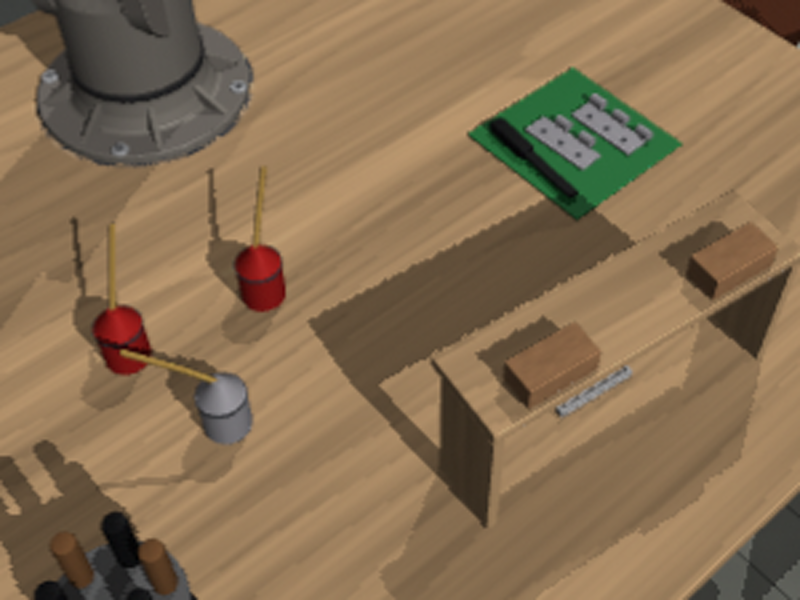

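View pics/v2.png

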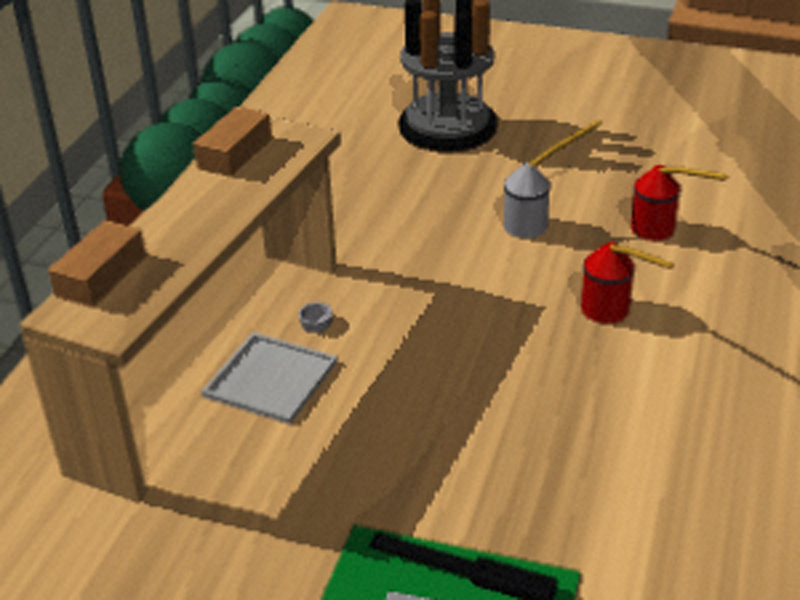

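The steel-grey can with the brass spout, at scene (233,250) and side (338,172), is the oiler. The other two at scene (197,227)/(247,203) and side (386,177)/(368,206) are red, so they're look-alikes. The two views are already enlarged crops and confirm this. The tray is at side ≈(241,242) with the cup at (258,217).

```bash
cat > h.py <<'E'
import cv2,numpy as np
from scipy.optimize import least_squares
from scipy.spatial.transform import Rotation as R
def proj(P,c):
    f=200/np.tan(np.radians(c['fov_y']/2));K=np.array([[f,0,c['cx']],[0,f,c['cy']],[0,0,1.]])
    return cv2.projectPoints(np.array(P,float).reshape(-1,3),np.array(c['rvec'],float),np.array(c['tvec'],float),K,np.array(c['dist'],float))[0][:,0]
def place(p,P):
    c,s=np.cos(p[2]),np.sin(p[2]);P=np.array(P,float)
    return np.c_[p[0]+c*P[:,0]-s*P[:,1],p[1]+s*P[:,0]+c*P[:,1],P[:,2]]
def fit(obs,x0):  # obs: list of (cam, local pts, pixels)
    f=lambda p:np.concatenate([(proj(place(p,P),c)-np.array(u)).ravel() for c,P,u in obs])
    r=least_squares(f,x0,x_scale=[10,10,.1],loss='soft_l1');return r.x,np.round(f(r.x).reshape(-1,2),1)
E
python3 - <<'E'
from station import manip
from h import *
S,D=manip.camera_params("scene"),manip.camera_params("side")
s=lambda L:np.array(L)/(8/3)+[150,100]-.3
d=lambda L:np.array(L)/(8/3)+[140,100]-.3
p,r=fit([(D,[[49,-49,8],[-49,-49,8],[-49,49,8],[49,49,8],[0,-95,15],[8,190,165],[8,190,180]],d([[257,336],[337,355],[293,421],[203,393],[316,312],[122,358],[122,345]])),
 (S,[[110,-190,180],[110,190,180],[8,-190,180]],s([[495,437],[798,258],[435,357]]))],[700,0,0])
print("station",p.round(3),r.tolist())
for y0 in(-2.5,-1.5,-.5):
  p,r=fit([(D,[[90,0,115],[0,0,84],[0,0,0]],d([[599,123],[527,163],[526,234]])),(S,[[90,0,115],[0,0,84],[0,0,2]],s([[122,352],[222,374],[226,432]]))],[500,-300,y0])
  print("oiler",p.round(3),r.tolist())
for nm,u in(("a",[(654,165,84),(0,0,0)]),):pass
for (us,ud) in(((122,310),(657,168)),((260,248),(610,245))):
  p,r=fit([(D,[[0,0,84]],d([ud])),(S,[[0,0,84]],s([us]))],[500,-300,0]);print("red",p.round(1),r.tolist())
p,r=fit([(S,[[0,0,4]],s([[575,140]]))],[500,200,0]);print("mat",p.round())
E
```

```text
station [ 6.90384e+02  1.14316e+02 -1.33000e-01] [[-1.1, -2.1], [0.4, -0.1], [-1.2, -1.5], [-0.2, -1.4], [0.2, -0.3], [0.9, 3.5], [-0.3, 3.0], [-0.4, 0.1], [2.9, -1.8], [-2.0, -0.4]]
oiler [ 506.171 -211.557   -2.417] [[-0.2, 0.0], [0.5, 0.6], [0.1, -3.1], [0.7, 0.1], [-1.7, 2.2], [1.0, -3.6]]
oiler [ 506.171 -211.557   -2.417] [[-0.2, 0.0], [0.5, 0.6], [0.1, -3.1], [0.7, 0.1], [-1.7, 2.2], [1.0, -3.6]]
oiler [ 506.171 -211.557   -2.417] [[-0.2, 0.0], [0.5, 0.6], [0.1, -3.1], [0.7, 0.1], [-1.7, 2.2], [1.0, -3.6]]
red [ 366.3 -239.1    0. ] [[-0.6, 0.6], [-0.6, -0.3]]
red [391.6 -80.1   0. ] [[-0.4, 0.2], [-0.4, -0.2]]
mat [449. 368.   0.]
```

```bash
cat >> h.py <<'E'
def zt(psi,th): return np.array([np.cos(psi)*np.sin(th),np.sin(psi)*np.sin(th),-np.cos(th)])
def rot(psi,th,half): return R.from_euler('xyz',[np.pi,-th,psi])*R.from_euler('z',np.pi if half else 0)
def step(s,tp,tr,n):
    dp=np.array(tp)-s['tcp_pos'];dr=(tr*R.from_euler('xyz',s['eef_rot'],degrees=True).inv()).as_rotvec()
    print("dp",dp.round(1),"rot deg",np.degrees(dr).round(1),"row x%d:"%n,np.r_[dp/n/80,dr/n/(np.pi/4)].round(3).tolist())
E
python3 - <<'E'
from station import manip
from h import *
s=manip.sense();W=manip.camera_params("wrist");D=manip.camera_params("side")
Rc=R.from_rotvec(W['rvec']);c=-Rc.inv().apply(W['tvec'])
T=R.from_euler('xyz',s['eef_rot'],degrees=True)
print("cam in tool",T.inv().apply(c-s['tcp_pos']).round(1),"axis",(T.inv()*Rc.inv()).apply([0,0,1]).round(2),W['fov_y'])
d=lambda L:np.array(L)/(8/3)+[140,100]-.3
print("stand",fit([(D,[[0,0,0]],d([[448,122]]))],[400,-500,0])[0].round())
O=np.array([506,-212,40.]);psi=np.radians(-48.5);th=np.radians(45)
for h in(0,1): step(s,O+zt(psi,th)*(19-220),rot(psi,th,h),18)
E
```

```text
cam in tool [  76.2    0.8 -180.3] axis [-0.26  0.    0.97] 65.82409905520034
stand [ 661. -421.    0.]
dp [129.4 507.5 -23.4] rot deg [ -9.9 -47.  -69.2] row x18: [0.09, 0.352, -0.016, -0.012, -0.058, -0.085]
dp [129.4 507.5 -23.4] rot deg [-50.8  10.7 100.5] row x18: [0.09, 0.352, -0.016, -0.063, 0.013, 0.124]
```

>>> jog_arm(
  targets=[
    [0.09, 0.352, 0.05, -0.012, -0.058, -0.085],
    [0.09, 0.352, 0.05, -0.012, -0.058, -0.085],
    [0.09, 0.352, 0.05, -0.012, -0.058, -0.085],
    [0.09, 0.352, 0.05, -0.012, -0.058, -0.085],
    [0.09, 0.352, 0.0, -0.012, -0.058, -0.085],
    [0.09, 0.352, 0.0, -0.012, -0.058, -0.085],
    [0.09, 0.352, 0.0, -0.012, -0.058, -0.085],
    [0.09, 0.352, 0.0, -0.012, -0.058, -0.085],
    [0.09, 0.352, 0.0, -0.012, -0.058, -0.085],
    [0.09, 0.352, 0.0, -0.012, -0.058, -0.085],
  ],
  jaw=-1,
)

```text
clock: 1.53
tcp_pos: [354.4, -327.1, 220.8]
eef_rot: [172.1, -26.1, -14.3]
ft_force: [0.3, 0.1, 0.3]
gripper_width: 1.003
```

```bash
cat > a.py <<'E'
from station import manip
from h import *
import sys
back,n=float(sys.argv[1]),int(sys.argv[2])
s=manip.sense();O=np.array([506,-212,40.]);psi=np.radians(-48.5);th=np.radians(45)
print(s['clock'],s['tcp_pos'].round() if hasattr(s['tcp_pos'],'round') else s['tcp_pos'],np.round(s['joint_positions']))
step(s,O+zt(psi,th)*(19-back),rot(psi,th,0),n)
E
python3 a.py 220 8
```

```text
1.5333 [ 354. -327.  221.] [ 46.  -9.  -8. 134.  -8.  28. -62.]
dp [ 57.4 221.5 -38.6] rot deg [ -4.4 -19.7 -29.3] row x8: [0.09, 0.346, -0.06, -0.012, -0.055, -0.081]
```

```bash
sed -i 's/-48.5/-58/;s/radians(45)/radians(38)/' a.py; python3 a.py 130 8
```

```text
1.5333 [ 354. -327.  221.] [ 46.  -9.  -8. 134.  -8.  28. -62.]
dp [115.4 173.  -93.3] rot deg [ -1.6 -13.8 -39.3] row x8: [0.18, 0.27, -0.146, -0.004, -0.038, -0.109]
```

>>> jog_arm(
  targets=[
    [0.2, 0.27, 0, -0.004, -0.038, -0.109],
    [0.2, 0.27, 0, -0.004, -0.038, -0.109],
    [0.2, 0.27, 0, -0.004, -0.038, -0.109],
    [0.18, 0.27, -0.05, -0.004, -0.038, -0.109],
    [0.18, 0.27, -0.1, -0.004, -0.038, -0.109],
    [0.18, 0.27, -0.15, -0.004, -0.038, -0.109],
    [0.18, 0.27, -0.2, -0.004, -0.038, -0.109],
    [0.18, 0.27, -0.2, -0.004, -0.038, -0.109],
    [0, 0, 0, 0, 0, 0],
  ],
)

```text
clock: 2.28
tcp_pos: [413.1, -236.5, 194.5]
eef_rot: [173.5, -31.9, -35.6]
ft_force: [-1.1, -0.8, -0.5]
gripper_width: 1.002
```

```bash
python3 a.py 130 4; python3 - <<'E'
from station import manip
from h import *
im=manip.capture("wrist")[:,:,::-1];W=manip.camera_params("wrist")
cv2.imwrite("pics/w1.png",im)
for q in("oiler","spout_tip"):print(q,[(np.round(d['xy']).tolist(),round(d['conf'],2)) for d in manip.find_in(q,"wrist")])
print(proj(place([506,-212,np.radians(-138.5)],[[0,0,0],[0,0,84],[90,0,115]]),W).round())
E
```

```text
2.2833 [ 413. -236.  194.] [  67.   -8.  -55.  138.   32.   24. -143.]
dp [ 56.7  82.4 -67. ] rot deg [ -0.9  -8.1 -18.6] row x4: [0.177, 0.258, -0.209, -0.005, -0.045, -0.104]
oiler [([241.0, 214.0], 0.83), ([346.0, 301.0], 0.6), ([200.0, 378.0], 0.56)]
spout_tip [([237.0, 213.0], 0.92), ([203.0, 376.0], 0.79), ([346.0, 299.0], 0.64)]
[[237. 224.]
 [225. 205.]
 [317. 214.]]
```

View pics/w1.png

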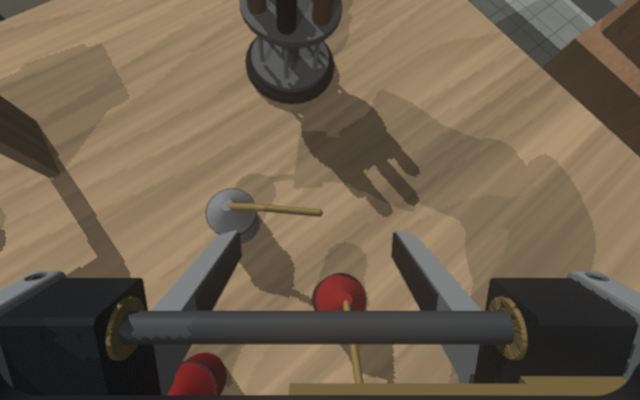

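```bash
cat > k.py <<'E'
from h import *
LIM=np.array([[-163.25,163.25],[-28.42,122.38],[-70.27,78.77],[12.13,141.07],[-58.53,238.53],[9.26,117.41],[-156.51,156.51]])
def fk(q,k):  # k: h,L1,L2,Lt,a(elbow off),b(wrist off), sgn(7), off(7)
    q=np.radians(np.array(q)*SG+OF);r=R.identity();p=np.zeros(3)
    seg=[('z',[0,0,k[0]]),('y',[0,0,0]),('z',[k[4],0,k[1]]),('y',[k[5],0,0]),('z',[k[6],0,k[2]]),('y',[k[7],0,0]),('z',[0,0,k[3]])]
    for a,(ax,o) in zip(q,seg): r=r*R.from_euler(ax,a);p=p+r.apply(o)
    return p,r
SG=np.array([-1,1,1,1,1,1,1.]);OF=np.zeros(7)
E
python3 - <<'E'
from station import manip
import k as K,itertools
from h import *
s=manip.sense()
D=[([56.694,24.45,4.23,92.053,-1.954,63.644,-3.844],[282.278,-612.645,204.761],[-179.925,.005,24.739]),
([46,-9,-8,134,-8,28,-62],[354.4,-327.1,220.8],[172.1,-26.1,-14.3]),(s['joint_positions'],s['tcp_pos'],s['eef_rot'])]
w=[1,.15,1]
best=[]
for sg in itertools.product([-1,1],repeat=4):
  for o1 in(0,):
    K.SG=np.array([sg[0],1,sg[1],1,sg[2],1,sg[3]])
    def f(x):
        K.OF=np.r_[x[8],0,0,0,x[10],0,x[9]];e=[]
        for (q,p,r),ww in zip(D,w):
            P,Q=K.fk(q,x[:8]);e+=[ww*(P-p)/10,ww*20*(Q.inv()*R.from_euler('xyz',r,degrees=True)).as_rotvec()]
        return np.concatenate(e)
    for o7 in(0,90,180,-90):
        x=least_squares(f,[300,400,400,300,0,0,0,0,0,o7,0],x_scale=[100]*4+[30]*4+[20]*3)
        best.append((x.cost,sg,x.x.round(1).tolist()))
best.sort(key=lambda b:b[0])
for b in best[:3]:print(b)
E
```

```text
(np.float64(0.263319197158758), (-1, -1, -1, -1), [39.4, -1825.6, 714.9, -2697.3, 996.7, -1142.7, 1299.1, 54.5, -1.9, -271.8, 0.0])
(np.float64(0.2633191971600531), (-1, -1, -1, -1), [39.4, -1825.5, 714.9, -2697.3, 996.7, -1142.7, 1299.1, 54.5, -1.9, 88.2, 0.0])
(np.float64(0.2633191971732971), (-1, -1, -1, -1), [39.4, -1825.5, 714.9, -2697.2, 996.7, -1142.7, 1299.0, 54.5, -1.9, 88.2, 0.0])
```

```bash
cat > plan.py <<'E'
from station import manip
import k as K,sys
from h import *
K.SG=np.array([-1,1,-1,1,-1,1,-1.])
s=manip.sense()
D=[([56.694,24.45,4.23,92.053,-1.954,63.644,-3.844],[282.278,-612.645,204.761],[-179.925,.005,24.739]),
([46,-9,-8,134,-8,28,-62],[354.4,-327.1,220.8],[172.1,-26.1,-14.3]),([67,-8,-55,138,32,24,-143],[413.1,-236.5,194.5],[173.5,-31.9,-35.6]),(s['joint_positions'],s['tcp_pos'],s['eef_rot'])]
w=[1,.3,.3,1]
def f(x,full=True):
    K.OF=np.r_[x[8],0,0,0,0,0,x[9]];e=[]
    for (q,p,r),ww in zip(D,w):
        P,Q=K.fk(q,x[:8]);e+=[ww*(P-p)/3,ww*60*(Q.inv()*R.from_euler('xyz',r,degrees=True)).as_rotvec()]
    return np.concatenate(e+[x[4:8]/60])
x=least_squares(f,[300,400,400,300,0,0,0,0,0,90],x_scale=[100]*4+[30]*4+[20]*2).x
print("model",x.round(1),"res",f(x).round(1)[:24])
mid=K.LIM.mean(1);hw=np.ptp(K.LIM,axis=1)/2
def ik(p,r,q0):
    def g(q):
        P,Q=K.fk(q,x[:8]);return np.r_[(P-p)/2,40*(Q.inv()*r).as_rotvec(),(q-mid)/hw*.05]
    y=least_squares(g,np.clip(q0,K.LIM[:,0]+1,K.LIM[:,1]-1),bounds=(K.LIM[:,0],K.LIM[:,1]));P,Q=K.fk(y.x,x[:8])
    return y.x,np.linalg.norm(P-p),np.degrees((Q.inv()*r).magnitude())
O=np.array([506,-212,40.]);C=np.array([690,114,44.])
for half in(0,1):
  for pd in(-48,-60,-75):
    for td in(35,45):
      th=np.radians(td)
      for nm,G,ps,b in(("pre",O,pd,130),("pick",O,pd,0),("place",C,pd+41,0),("ret",C,pd+41,130)):
        ps=np.radians(ps);q0=s['joint_positions'] if nm=="pre" else q
        c=[ik(G+zt(ps,th)*(19-b),rot(ps,th,half),a) for a in(D[0][0],[-20,20,0,110,0,30,40],[0,30,0,100,0,40,-100])]
        q,e,a=min(c,key=lambda t:t[1]+t[2])
        print(half,pd,td,nm,q.round().astype(int).tolist(),round(e,1),round(a,1))
E
python3 plan.py
```

```text
model [367.4 493.4 535.7 305.6  15.8  33.7  34.5  -7.4  -5.2  85.3] res [ 0.1  0.1  0.   0.  -0.  -0.5  1.3  1.   0.4  0.8  0.2  0.1 -0.6  0.2
 -0.4  0.9  0.4  0.3  0.2  0.  -0.1  2.8  0.6  0.4]
0 -48 35 pre [2, 8, -6, 139, 74, 26, 152] 0.0 0.0
0 -48 35 pick [13, 29, -9, 132, 112, 26, 121] 0.0 0.0
0 -48 35 place [-51, 42, 38, 111, -59, 9, -68] 0.4 3.1
0 -48 35 ret [-51, 21, 29, 121, 35, 11, -157] 0.0 0.0
0 -48 45 pre [-75, 35, 64, 141, 72, 9, 130] 0.7 3.0
0 -48 45 pick [3, 33, -2, 135, 128, 38, 100] 0.0 0.0
0 -48 45 place [-64, 49, 49, 111, -59, 9, -78] 1.6 11.2
0 -48 45 ret [-83, 38, 65, 124, -59, 9, -77] 1.2 7.4
0 -60 35 pre [0, 11, -8, 134, 64, 36, 148] 0.0 0.0
0 -60 35 pick [14, 30, -14, 129, 94, 34, 127] 0.0 0.0
0 -60 35 place [-60, 47, 45, 110, -40, 9, -104] 0.0 0.0
0 -60 35 ret [-69, 28, 45, 118, 18, 17, -157] 0.0 0.0
0 -60 45 pre [-10, 16, -7, 137, 82, 44, 123] 0.0 0.0
0 -60 45 pick [3, 33, -7, 131, 106, 42, 109] 0.0 0.0
0 -60 45 place [-74, 58, 57, 111, -59, 9, -98] 0.7 5.0
0 -60 45 ret [-92, 49, 69, 124, -59, 9, -96] 0.0 0.3
0 -75 35 pre [-1, 16, -10, 126, 55, 47, 143] 0.0 
[... 975 characters left out ...]
 -60 35 ret [-15, 21, -17, 119, 68, 32, -15] 0.0 0.0
1 -60 45 pre [-11, 16, -6, 137, 82, 44, -57] 0.0 0.0
1 -60 45 pick [10, 34, -14, 131, 107, 45, -70] 0.0 0.0
1 -60 45 place [-7, 40, -22, 116, 112, 41, -52] 0.0 0.0
1 -60 45 ret [-19, 23, -17, 126, 95, 38, -46] 0.0 0.0
1 -75 35 pre [-7, 16, -3, 126, 54, 46, -36] 0.0 0.0
1 -75 35 pick [9, 32, -12, 123, 76, 40, -52] 0.0 0.0
1 -75 35 place [-12, 39, -19, 107, 78, 40, -33] 0.0 0.0
1 -75 35 ret [-23, 24, -13, 113, 60, 43, -23] 0.0 0.0
1 -75 45 pre [-15, 21, -3, 127, 65, 53, -54] 0.0 0.0
1 -75 45 pick [2, 35, -9, 124, 85, 48, -65] 0.0 0.0
1 -75 45 place [-17, 41, -16, 110, 92, 46, -50] 0.0 0.0
1 -75 45 ret [-29, 27, -12, 117, 76, 48, -43] 0.0 0.0
```

```bash
cat > a.py <<'E'
from station import manip
from h import *
import sys
ox,oy,oz,psi,th,back,n=map(float,sys.argv[1:8]);psi,th=np.radians([psi,th]);n=int(n)
s=manip.sense();O=np.array([ox,oy,oz])
print(s['clock'],np.round(s['tcp_pos'],1),np.round(s['joint_positions']),np.round(s['ft_force'],1))
step(s,O+zt(psi,th)*(19-back),rot(psi,th,1),n)
E
python3 a.py 506 -212 140 -75 40 130 22;python3 a.py 506 -212 140 -75 10 130 22
```

```text
2.4333 [ 411.  -240.2  195.3] [  67.   -8.  -54.  138.   32.   24. -142.] [0.1 0.3 0.3]
dp [76.6 97.2 29.7] rot deg [-44.   79.1 117. ] row x22: [0.044, 0.055, 0.017, -0.044, 0.08, 0.118]
2.4333 [ 411.  -240.2  195.3] [  67.   -8.  -54.  138.   32.   24. -142.] [0.1 0.3 0.3]
dp [90.  46.9 54. ] rot deg [-23.7  49.3 133.8] row x22: [0.051, 0.027, 0.031, -0.024, 0.05, 0.135]
```

>>> jog_arm(
  targets=[
    [0.05, 0.03, 0.06, -0.024, 0.05, 0.135],
    [0.05, 0.03, 0.06, -0.024, 0.05, 0.135],
    [0.05, 0.03, 0.06, -0.024, 0.05, 0.135],
    [0.05, 0.03, 0.06, -0.024, 0.05, 0.135],
    [0.05, 0.03, 0.06, -0.024, 0.05, 0.135],
    [0.05, 0.03, 0.06, -0.024, 0.05, 0.135],
    [0.05, 0.03, 0.03, -0.024, 0.05, 0.135],
    [0.05, 0.03, 0.03, -0.024, 0.05, 0.135],
    [0.05, 0.03, 0.03, -0.024, 0.05, 0.135],
    [0.05, 0.03, 0.03, -0.024, 0.05, 0.135],
  ],
)

```text
clock: 3.27
tcp_pos: [444.9, -225.8, 236.2]
eef_rot: [161.3, -11.6, 29.2]
ft_force: [-0.0, -0.3, 0.2]
gripper_width: 1.001
```

```bash
python3 a.py 506 -212 140 -75 40 130 12;python3 a.py 506 -212 140 -75 15 130 12
```

```text
3.2667 [ 444.9 -225.8  236.2] [ 45.  -5. -28. 127.   4.  36. -48.] [-0.  -0.3  0.2]
dp [ 42.7  82.8 -11.1] rot deg [-42.3  39.4  65. ] row x12: [0.044, 0.086, -0.012, -0.078, 0.073, 0.12]
3.2667 [ 444.9 -225.8  236.2] [ 45.  -5. -28. 127.   4.  36. -48.] [-0.  -0.3  0.2]
dp [53.7 41.6 11. ] rot deg [-18.2  29.7  73. ] row x12: [0.056, 0.043, 0.011, -0.034, 0.055, 0.135]
```

>>> jog_arm(
  targets=[
    [0.04, 0.08, 0, -0.075, 0.07, 0.115],
    [0.04, 0.08, 0, -0.075, 0.07, 0.115],
    [0.04, 0.08, 0, -0.075, 0.07, 0.115],
    [0.04, 0.08, 0, -0.075, 0.07, 0.115],
    [0.04, 0.08, 0, -0.075, 0.07, 0.115],
    [0.04, 0.08, 0, -0.075, 0.07, 0.115],
    [0.04, 0.08, 0, -0.075, 0.07, 0.115],
    [0.04, 0.08, 0, -0.075, 0.07, 0.115],
    [0.04, 0.08, 0, -0.075, 0.07, 0.115],
    [0.04, 0.08, 0, -0.075, 0.07, 0.115],
    [0.04, 0.08, 0, -0.075, 0.07, 0.115],
  ],
)

```text
clock: 4.18
tcp_pos: [479.2, -165.9, 241.8]
eef_rot: [175.1, 36.5, 95.7]
ft_force: [-0.7, -0.5, -1.1]
gripper_width: 0.998
```

```bash
python3 a.py 506 -212 40 -75 40 130 8
```

```text
4.1833 [ 479.2 -165.9  241.8] [ 28.   7. -45. 122.  47.  65. -35.] [-0.7 -0.5 -1.1]
dp [   8.3   22.8 -116.8] rot deg [-4.2  3.1  6.3] row x8: [0.013, 0.036, -0.182, -0.012, 0.009, 0.017]
```

Good configuration, well inside the ranges. I'll go down to the pre-grasp and take one look.

>>> jog_arm(
  targets=[
    [0.015, 0.045, -0.2, -0.014, 0.01, 0.02],
    [0.015, 0.045, -0.2, -0.014, 0.01, 0.02],
    [0.015, 0.045, -0.2, -0.014, 0.01, 0.02],
    [0.015, 0.045, -0.2, -0.014, 0.01, 0.02],
    [0.015, 0.045, -0.2, -0.014, 0.01, 0.02],
    [0.015, 0.045, -0.2, -0.014, 0.01, 0.02],
    [0.015, 0.045, -0.2, -0.014, 0.01, 0.02],
    [0, 0, 0, 0, 0, 0],
  ],
)

```text
clock: 4.85
tcp_pos: [483.5, -145.0, 123.9]
eef_rot: [-176.9, 40.5, 107.9]
ft_force: [-1.2, 0.4, -0.7]
gripper_width: 1.002
```

```bash
python3 a.py 506 -212 40 -75 40 0 8; python3 - <<'E'
from station import manip
from h import *
im=manip.capture("wrist")[:,:,::-1];W=manip.camera_params("wrist")
P=proj(place([506,-212,np.radians(-138.5)],[[0,0,0],[0,0,84],[90,0,115],[26,0,0],[0,26,60],[0,-26,60]]),W);print(P.round().tolist())
im=im.copy()
for p in P: cv2.circle(im,tuple(int(v) for v in p),2,(0,255,0),-1)
cv2.imwrite("pics/w2.png",im)
E
```

```text
4.85 [ 483.5 -145.   123.9] [ 19.  22. -44. 128.  63.  67. -51.] [-1.2  0.4 -0.7]
dp [ 25.7 -78.8 -98.5] rot deg [ 1.1 -2.1 -0.9] row x8: [0.04, -0.123, -0.154, 0.003, -0.006, -0.002]
[[323.0, 165.0], [321.0, 237.0], [233.0, 283.0], [301.0, 171.0], [333.0, 227.0], [309.0, 199.0]]
```

View pics/w2.png

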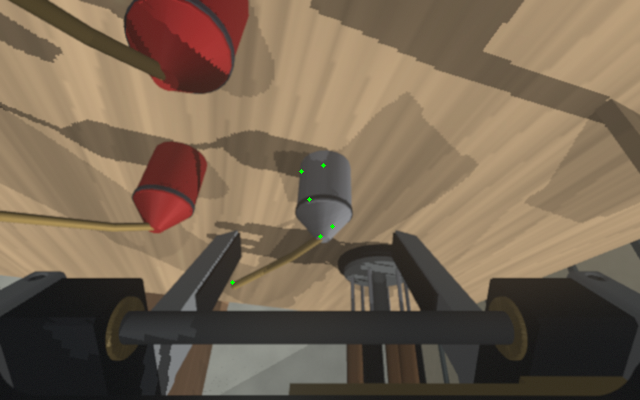

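The can and spout match the prediction within about 4 px. The can's axis is at column ≈326, the apex at (325,240) and the tip at (233,283). The true centre is about (509,-211). Moving in along the tool axis.

>>> jog_arm(
  targets=[
    [0.045, -0.122, -0.154, 0.003, -0.006, -0.002],
    [0.045, -0.122, -0.154, 0.003, -0.006, -0.002],
    [0.045, -0.122, -0.154, 0.003, -0.006, -0.002],
    [0.045, -0.122, -0.154, 0.003, -0.006, -0.002],
    [0.045, -0.122, -0.154, 0.003, -0.006, -0.002],
    [0.045, -0.122, -0.154, 0.003, -0.006, -0.002],
    [0.045, -0.122, -0.154, 0.003, -0.006, -0.002],
    [0, 0, 0, 0, 0, 0],
  ],
)

```text
clock: 5.57
tcp_pos: [510.1, -225.0, 45.4]
eef_rot: [-179.2, 40.6, 105.2]
ft_force: [-0.2, -0.2, -0.2]
gripper_width: 0.998
```

```bash
python3 a.py 509 -211 40 -75 40 0 2
```

```text
5.5667 [ 510.1 -225.    45.4] [ 22.  32. -37. 128.  78.  61. -58.] [-0.2 -0.2 -0.2]
dp [  2.1   2.2 -19.9] rot deg [ 0.7 -0.4  0.3] row x2: [0.013, 0.014, -0.125, 0.008, -0.005, 0.003]
```

>>> jog_arm(
  targets=[
    [0.013, 0.014, -0.125, 0.008, -0.005, 0.003],
    [0.013, 0.014, -0.125, 0.008, -0.005, 0.003],
    [0, 0, 0, 0, 0, 0],
  ],
)

```text
clock: 5.82
tcp_pos: [512.6, -224.2, 27.1]
eef_rot: [179.9, 40.1, 104.8]
ft_force: [0.0, 0.7, -0.4]
gripper_width: 1.001
```

>>> jog_arm(
  targets=[
    [0, 0, 0, 0, 0, 0],
    [0, 0, 0, 0, 0, 0],
    [0, 0, 0, 0, 0, 0],
    [0, 0, 0, 0, 0, 0],
    [0, 0, 0, 0, 0, 0],
    [0, 0, 0, 0, 0, 0],
    [0, 0, 0, 0, 0, 0],
    [0, 0, 0, 0, 0, 0],
  ],
  jaw=1,
)

```text
clock: 6.48
tcp_pos: [513.1, -222.6, 28.8]
eef_rot: [179.9, 40.1, 104.9]
ft_force: [0.4, -0.3, -1.6]
gripper_width: 0.548
```

```bash
python3 a.py 509 -211 40 -75 40 0 2; python3 - <<'E'
from station import manip
from h import *
for c in("scene","side"):
    im=manip.capture(c)[:,:,::-1];cv2.imwrite(f"pics/{c}1.png",im)
    print(c,[(np.round(d['xy']).tolist(),round(d['conf'],2)) for d in manip.find_in("oiler",c)])
a=cv2.imread("pics/scene1.png")[180:330,150:350];b=cv2.imread("pics/side1.png")[100:250,250:450]
cv2.imwrite("pics/v3.png",np.hstack([cv2.resize(i,(400,300),interpolation=cv2.INTER_CUBIC) for i in(a,b)]))
E
```

```text
6.4833 [ 513.1 -222.6   28.8] [ 22.  34. -36. 128.  80.  61. -60.] [ 0.4 -0.3 -1.6]
dp [-0.9 -0.2 -3.4] rot deg [0.1 0.1 0. ] row x2: [-0.006, -0.001, -0.021, 0.001, 0.001, 0.0]
scene [([233.0, 253.0], 0.97), ([196.0, 227.0], 0.71)]
side [([337.0, 181.0], 0.79), ([386.0, 178.0], 0.79), ([367.0, 207.0], 0.71)]
```

View pics/v3.png

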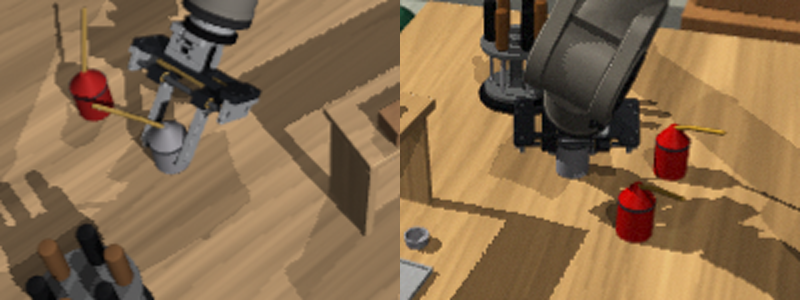

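Gripped: the opening of 51.5 mm fits the can, and the red cans are untouched. Next is lifting straight up, then travelling with turns about z only.

>>> jog_arm(
  targets=[
    [0, 0, 0.1, 0, 0, 0],
    [0, 0, 0.2, 0, 0, 0],
    [0, 0, 0.25, 0, 0, 0],
    [0, 0, 0.25, 0, 0, 0],
    [0, 0, 0.15, 0, 0, 0],
    [0, 0, 0, 0, 0, 0],
  ],
)

```text
clock: 7.18
tcp_pos: [511.8, -221.4, 108.1]
eef_rot: [-179.8, 40.0, 105.2]
ft_force: [0.9, 0.6, -1.7]
gripper_width: 0.546
```

```bash
python3 a.py 532 135.5 113 -28.1 40.1 0 20
```

```text
7.1833 [ 511.8 -221.4  108.1] [ 25.  24. -40. 127.  70.  61. -48.] [ 0.9  0.6 -1.7]
dp [ 31.  351.2  -9.6] rot deg [-0.  -0.2 46.8] row x20: [0.019, 0.219, -0.006, -0.0, -0.0, 0.052]
```

>>> jog_arm(
  targets=[
    [0.02, 0.1, 0, 0, 0, 0.025],
    [0.02, 0.22, 0, 0, 0, 0.052],
    [0.02, 0.22, 0, 0, 0, 0.052],
    [0.02, 0.22, 0, 0, 0, 0.052],
    [0.02, 0.22, 0, 0, 0, 0.052],
    [0.02, 0.22, 0, 0, 0, 0.052],
    [0.02, 0.22, 0, 0, 0, 0.052],
    [0.02, 0.22, 0, 0, 0, 0.052],
    [0.02, 0.22, 0, 0, 0, 0.052],
    [0.02, 0.22, 0, 0, 0, 0.052],
    [0.02, 0.22, 0, 0, 0, 0.052],
    [0.02, 0.22, 0, 0, 0, 0.052],
    [0.02, 0.22, 0, 0, 0, 0.052],
    [0.02, 0.22, 0, 0, 0, 0.052],
    [0.02, 0.22, 0, 0, 0, 0.052],
    [0.02, 0.22, 0, 0, 0, 0.052],
    [0.02, 0.2, 0, 0, 0, 0.052],
    [0.01, 0.1, 0, 0, 0, 0.03],
    [0, 0, 0, 0, 0, 0],
  ],
)

```text
clock: 8.77
tcp_pos: [539.6, 111.1, 105.3]
eef_rot: [-179.8, 39.8, 149.9]
ft_force: [-0.2, -0.2, -2.9]
gripper_width: 0.548
```

```bash
python3 a.py 532 135.5 70 -28.1 40.1 0 5
python3 - <<'E'
from station import manip
from h import *
ims=[]
for c,(x,y) in(("wrist",(0,0)),("side",(150,130))):
    im=manip.capture(c)[:,:,::-1].copy();cv2.imwrite(f"pics/{c}3.png",im);C=manip.camera_params(c)
    P=proj(place([690.4,114.3,-.133],[[49,-49,8],[-49,-49,8],[-49,49,8],[49,49,8],[0,-95,15],[8,190,165],[8,-190,165]]),C)
    print(c,P.round(1).tolist())
    for q in("drip_cup","spout_tip"):print(q,[(np.round(d['xy']).tolist(),round(d['conf'],2)) for d in manip.find_in(q,c)])
    if c=="wrist": cv2.imwrite("pics/w3.png",im)
    else: cv2.imwrite("pics/s3.png",cv2.resize(im[130:280,150:350],(800,600),interpolation=cv2.INTER_CUBIC))
E
```

```text
8.7667 [539.6 111.1 105.3] [  4.  25. -54. 131.  79.  61. -46.] [-0.2 -0.2 -2.9]
dp [  3.2  18.7 -49.9] rot deg [-0.  -0.4  2.1] row x5: [0.008, 0.047, -0.125, -0.0, -0.002, 0.01]
wrist [[357.1, 245.1], [330.9, 206.0], [425.5, 184.3], [435.2, 230.9], [309.9, 239.7], [701.8, 367.3], [228.8, 384.5]]
drip_cup [([425.0, 227.0], 0.83)]
spout_tip [([312.0, 248.0], 0.93), ([9.0, 114.0], 0.77)]
side [[235.0, 223.6], [266.5, 232.7], [248.4, 256.0], [215.6, 245.7], [258.4, 216.4], [186.3, 237.4], [268.5, 153.2]]
drip_cup [([209.0, 207.0], 0.64), ([287.0, 356.0], 0.51)]
spout_tip [([369.0, 206.0], 0.78), ([300.0, 235.0], 0.45)]
```

View pics/s3.png

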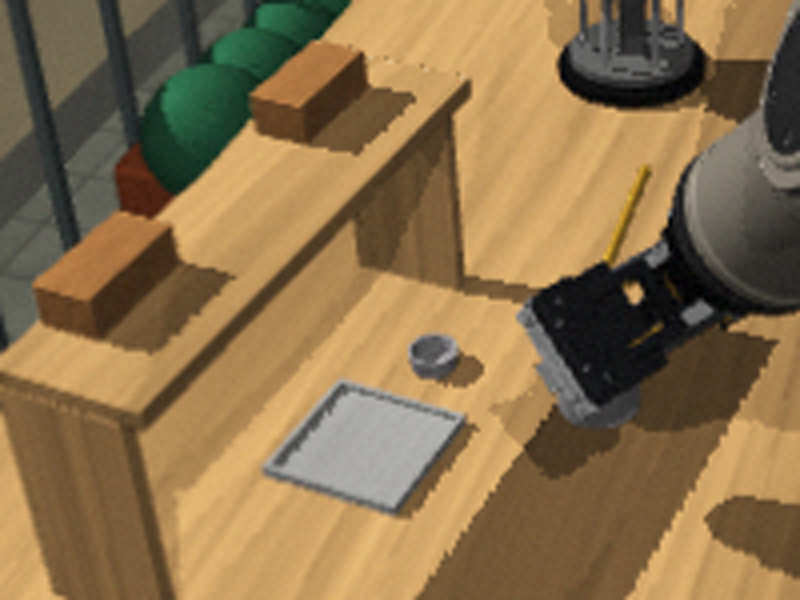

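View pics/w3.png

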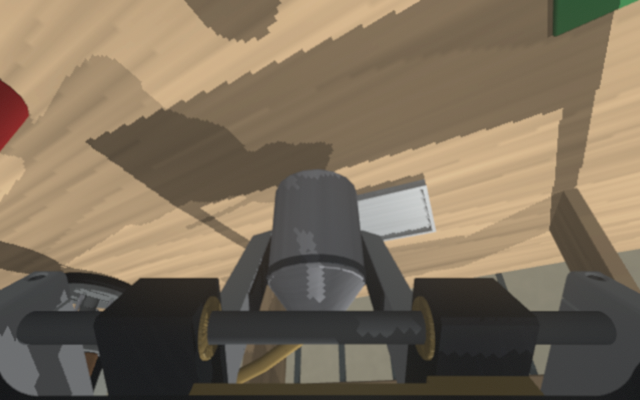

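```bash
python3 - <<'E'
from station import manip
from h import *
D=manip.camera_params("side");W=manip.camera_params("wrist")
d=lambda L:np.array(L)/4+[150,130]-.4
p,r=fit([(D,[[49,-49,8],[-49,-49,8],[-49,49,8],[49,49,8],[0,-95,15],[8,190,165],[8,-190,165]],d([[341,383],[466,415],[397,508],[264,467],[434,349],[142,424],[470,98]])),
 (W,[[-49,49,8],[49,49,8]],[[427,186],[435,230]])],[690,114,-.13])
print(p.round(3),r.tolist())
# oiler yaw/pos from the wrist: predicted points for current grasp
s=manip.sense();g=np.array(s['tcp_pos'])-19*R.from_euler('xyz',s['eef_rot'],degrees=True).apply([0,0,1])
print("grasp",g.round(1))
for yaw in(-94,-90):
  for c,C in(("wrist",W),("side",D)):
    print(yaw,c,proj(place([g[0],g[1],np.radians(yaw)],[[0,0,g[2]-43.4],[0,0,g[2]-43.4+84],[90,0,g[2]-43.4+115]]),C).round(1).tolist())
E
```

```text
[ 6.91810e+02  1.12891e+02 -1.39000e-01] [[0.0, -2.2], [0.1, -1.0], [-0.9, -1.0], [-0.3, -1.2], [0.2, -0.8], [0.5, 1.1], [1.5, -1.1], [0.1, -1.4], [1.2, 1.1]]
grasp [529.2 114.6 120. ]
-94 wrist [[316.4, 193.4], [315.7, 331.6], [165.1, 410.0]]
-94 side [[299.2, 229.9], [298.5, 202.8], [311.2, 172.1]]
-90 wrist [[316.4, 193.4], [315.7, 331.6], [174.5, 410.2]]
-90 side [[299.2, 229.9], [298.5, 202.8], [308.8, 171.7]]
```

>>> jog_arm(
  targets=[
    [0.01, 0.055, -0.13, 0, -0.003, 0.01],
    [0.01, 0.055, -0.16, 0, -0.003, 0.01],
    [0.01, 0.055, -0.16, 0, -0.003, 0.01],
    [0.01, 0.055, -0.16, 0, -0.003, 0.01],
    [0.01, 0.055, -0.1, 0, 0, 0.005],
    [0, 0, 0, 0, 0, 0],
  ],
)

```text
clock: 9.57
tcp_pos: [545.4, 127.1, 47.9]
eef_rot: [179.8, 40.5, 151.0]
ft_force: [-1.0, 0.7, -1.9]
gripper_width: 0.548
```

```bash
python3 a.py 681.6 114.4 56 -28.2 40.1 0 10
```

```text
9.5667 [545.4 127.1  47.9] [ -1.  34. -51. 132.  88.  64. -56.] [-1.   0.7 -1.9]
dp [147.  -18.5  -6.4] rot deg [0.1 0.4 0.7] row x10: [0.184, -0.023, -0.008, 0.0, 0.001, 0.002]
```

>>> jog_arm(
  targets=[
    [0.1, -0.012, -0.004, 0, 0, 0.002],
    [0.18, -0.023, -0.01, 0, 0.001, 0.002],
    [0.18, -0.023, -0.01, 0, 0.001, 0.002],
    [0.18, -0.023, -0.01, 0, 0.001, 0.002],
    [0.18, -0.023, -0.01, 0, 0.001, 0.002],
    [0.18, -0.023, -0.01, 0, 0.001, 0.002],
    [0.18, -0.023, -0.01, 0, 0.001, 0.002],
    [0.18, -0.023, -0.01, 0, 0.001, 0.002],
    [0.1, -0.012, 0, 0, 0, 0],
    [0, 0, 0, 0, 0, 0],
  ],
)

```text
clock: 10.4
tcp_pos: [674.7, 105.4, 49.5]
eef_rot: [180.0, 40.6, 151.5]
ft_force: [0.3, -0.2, -2.4]
gripper_width: 0.545
```

```bash
python3 a.py 681.6 114.4 56 -28.2 40.1 0 3
```

```text
10.4 [674.7 105.4  49.5] [  4.  38. -46. 120.  92.  59. -42.] [ 0.3 -0.2 -2.4]
dp [17.7  3.2 -8. ] rot deg [0.2 0.5 0.3] row x3: [0.074, 0.013, -0.033, 0.002, 0.004, 0.002]
```

>>> jog_arm(
  targets=[
    [0.074, 0.013, -0.045, 0.002, 0.004, 0.002],
    [0.074, 0.013, -0.045, 0.002, 0.004, 0.002],
    [0.074, 0.013, -0.04, 0.002, 0.004, 0.002],
    [0, 0, 0, 0, 0, 0],
  ],
)

```text
clock: 10.73
tcp_pos: [693.6, 108.3, 39.3]
eef_rot: [180.0, 40.0, 151.8]
ft_force: [-0.3, -0.1, -2.2]
gripper_width: 0.544
```

```bash
python3 a.py 681.6 114.4 47.4 -28.2 40.1 0 3;python3 - <<'E'
from station import manip
from h import *
im=manip.capture("side")[:,:,::-1].copy();cv2.imwrite("pics/s4.png",cv2.resize(im[150:260,150:300],(800,587),interpolation=cv2.INTER_CUBIC))
E
```

```text
10.7333 [693.6 108.3  39.3] [  4.  40. -45. 117.  93.  58. -40.] [-0.3 -0.1 -2.2]
dp [-1.2  0.3 -6.4] rot deg [-0.1 -0.1 -0. ] row x3: [-0.005, 0.001, -0.027, -0.0, -0.0, -0.0]
```

View pics/s4.png

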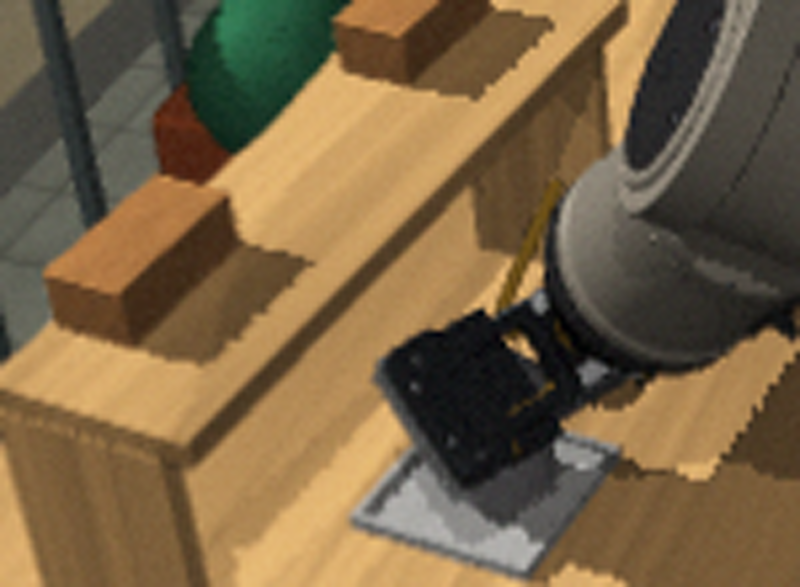

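The can is over the tray, clear of the shelf. I'll lower it to contact in small steps.

>>> jog_arm(
  targets=[
    [-0.005, 0, -0.03, 0, 0, 0],
    [-0.005, 0, -0.03, 0, 0, 0],
    [0, 0, -0.03, 0, 0, 0],
    [0, 0, 0, 0, 0, 0],
  ],
)

```text
clock: 11.12
tcp_pos: [691.3, 109.4, 32.5]
eef_rot: [-180.0, 40.1, 151.9]
ft_force: [-0.2, 0.5, -2.4]
gripper_width: 0.549
```

```bash
python3 a.py 681.6 114.4 47.4 -28.2 40.1 0 3;python3 - <<'E'
from station import manip
from h import *
D=manip.camera_params("side");s=manip.sense();g=np.array(s['tcp_pos'])-19*R.from_euler('xyz',s['eef_rot'],degrees=True).apply([0,0,1])
im=manip.capture("side");cv2.imwrite("pics/s5.png",im[:,:,::-1])
# brass pixels
hsv=cv2.cvtColor(im,cv2.COLOR_RGB2HSV);m=cv2.inRange(hsv,(17,150,60),(30,255,255));m[:, :235]=0;m[:,275:]=0;m[:170]=0;m[215:]=0
ys,xs=np.nonzero(m);i=ys.argmin();print("spout top px",xs[i],ys[i],len(xs))
for y in(-96,-92,-88):print(y,proj(place([g[0],g[1],np.radians(y)],[[60,0,g[2]-43.4+105],[90,0,g[2]-43.4+115]]),D).round(1).tolist())
print(g)
E
```

```text
11.1167 [691.3 109.4  32.5] [  4.  41. -45. 118.  94.  59. -41.] [-0.2  0.5 -2.4]
dp [ 1.1 -0.8  0.4] rot deg [ 0.   0.  -0.1] row x3: [0.005, -0.003, 0.002, 0.0, 0.0, -0.001]
spout top px 246 182 76
-96 [[252.2, 196.7], [257.2, 187.4]]
-92 [[250.8, 196.4], [255.0, 186.9]]
-88 [[249.3, 196.1], [252.8, 186.6]]
[680.46119993 115.16601941  47.02083612]
```

>>> jog_arm(
  targets=[
    [0.004, 0, -0.015, 0, 0, 0],
    [0, 0, -0.015, 0, 0, 0],
    [0, 0, 0, 0, 0, 0],
  ],
)

```text
clock: 11.42
tcp_pos: [691.3, 109.5, 32.8]
eef_rot: [-179.9, 40.4, 152.0]
ft_force: [0.1, -0.0, -2.4]
gripper_width: 0.552
```

>>> jog_arm(
  targets=[
    [0, 0, -0.03, 0, 0, 0],
    [0, 0, -0.03, 0, 0, 0],
  ],
)

```text
clock: 11.58
tcp_pos: [692.0, 109.4, 31.5]
eef_rot: [-179.9, 40.8, 152.0]
ft_force: [-22.1, -1.5, 32.6]
gripper_width: 0.548
```

>>> jog_arm(
  targets=[
    [0, 0, 0.008, 0, 0, 0],
    [0, 0, 0, 0, 0, 0],
  ],
)

```text
clock: 11.75
tcp_pos: [691.8, 109.8, 32.6]
eef_rot: [-179.9, 40.8, 152.0]
ft_force: [-0.8, -0.5, -3.1]
gripper_width: 0.547
```

>>> jog_arm(
  targets=[
    [0, 0, -0.006, 0.007, 0.014, 0],
    [0, 0, 0, 0, 0, 0],
  ],
)

```text
clock: 11.92
tcp_pos: [691.5, 110.0, 31.5]
eef_rot: [-179.8, 40.0, 152.1]
ft_force: [-2.6, -0.5, 4.0]
gripper_width: 0.548
```

>>> jog_arm(
  targets=[
    [0, 0, 0, 0, 0, 0],
    [0, 0, 0, 0, 0, 0],
    [0, 0, 0, 0, 0, 0],
    [0, 0, 0, 0, 0, 0],
    [0, 0, 0, 0, 0, 0],
    [0, 0, 0, 0, 0, 0],
    [0, 0, 0, 0, 0, 0],
  ],
  jaw=-1,
)

```text
clock: 12.5
tcp_pos: [692.0, 109.6, 31.1]
eef_rot: [-179.9, 40.0, 152.0]
ft_force: [0.5, 0.3, 0.6]
gripper_width: 0.99
```

```bash
python3 a.py 681.6 114.4 47.4 -28.2 40.1 150 8
```

```text
12.5 [692.  109.6  31.1] [  4.  41. -45. 118.  93.  58. -41.] [0.5 0.3 0.6]
dp [-84.8  44.7 116.5] rot deg [ 0.  -0.1 -0.2] row x8: [-0.133, 0.07, 0.182, 0.0, -0.0, -0.0]
```

>>> jog_arm(
  targets=[
    [-0.07, 0.035, 0.08, 0, 0, 0],
    [-0.133, 0.07, 0.165, 0, 0, 0],
    [-0.133, 0.07, 0.17, 0, 0, 0],
    [-0.133, 0.07, 0.17, 0, 0, 0],
    [-0.133, 0.07, 0.17, 0, 0, 0],
    [-0.133, 0.07, 0.17, 0, 0, 0],
    [-0.133, 0.07, 0.17, 0, 0, 0],
    [-0.133, 0.07, 0.17, 0, 0, 0],
    [-0.15, 0.05, 0.15, 0, 0, 0],
    [0, 0, 0, 0, 0, 0],
  ],
)

```text
clock: 13.33
tcp_pos: [590.7, 159.2, 151.1]
eef_rot: [-179.7, 40.0, 152.2]
ft_force: [0.1, 1.9, 0.2]
gripper_width: 0.999
```

```bash
python3 - <<'E'
from station import manip
from h import *
D=manip.camera_params("side")
im=manip.capture("side")[:,:,::-1].copy();cv2.imwrite("pics/s6.png",cv2.resize(im[140:290,150:350],(800,600),interpolation=cv2.INTER_CUBIC))
for y in(-96,-92,-88):print(y,((proj(place([681.6,114.4,np.radians(y)],[[0,0,4],[0,0,88],[90,0,119]]),D)-[150,140])*4).round(0).tolist())
E
```

```text
-96 [[378.0, 403.0], [366.0, 304.0], [428.0, 188.0]]
-92 [[378.0, 403.0], [366.0, 304.0], [419.0, 186.0]]
-88 [[378.0, 403.0], [366.0, 304.0], [410.0, 185.0]]
```

View pics/s6.png

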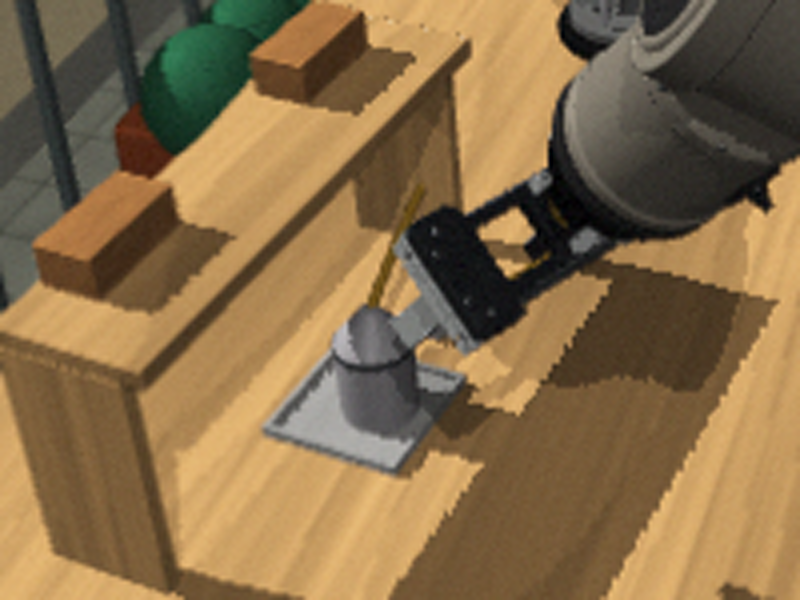

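>>> jog_arm(
  targets=[
    [-0.1, 0.05, 0.2, 0, 0, 0],
    [-0.1, 0.05, 0.2, 0, 0, 0],
    [-0.1, 0.05, 0.2, 0, 0, 0],
    [-0.1, 0.05, 0.2, 0, 0, 0],
    [0, 0, 0, 0, 0, 0],
    [0, 0, 0, 0, 0, 0],
  ],
)

```text
clock: 13.88
tcp_pos: [559.3, 171.8, 213.6]
eef_rot: [-179.5, 39.9, 152.2]
ft_force: [0.4, -1.0, -0.0]
gripper_width: 1.002
```

```bash
python3 - <<'E'
from station import manip
from h import *
D=manip.camera_params("side")
im=manip.capture("side")[:,:,::-1].copy();cv2.imwrite("pics/s7.png",cv2.resize(im[150:270,180:340],(800,600),interpolation=cv2.INTER_CUBIC))
for q in("leaf_a","file","oiler"):print(q,[(np.round(d['xy']).tolist(),round(d['conf'],2)) for d in manip.find_in(q,"side")])
print(manip.sense()['ft_force'])
E
```

```text
leaf_a [([306.0, 333.0], 0.94), ([284.0, 358.0], 0.77)]
file []
oiler [([245.0, 235.0], 0.93), ([367.0, 208.0], 0.58)]
[-0.0994832   0.3417372  -0.03017975]
```

View pics/s7.png

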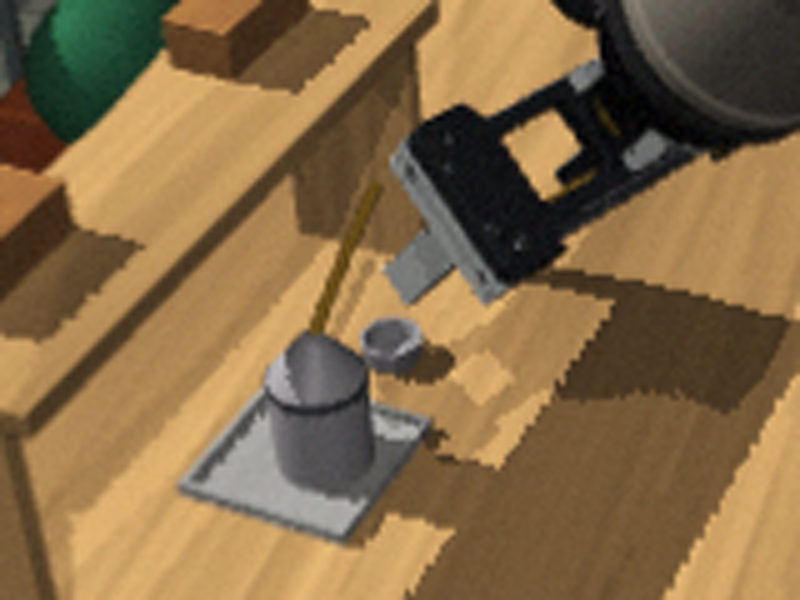

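```bash
python3 - <<'E'
from station import manip
from h import *
D=manip.camera_params("side")
u=lambda x,y:[[x/5+180-.4,y/5+150-.4]]
a=fit([(D,[[0,0,117]],u(377,184))],[680,20,0])[0];b=fit([(D,[[0,0,15]],u(393,334))],[680,20,0])[0]
print("tip",a[:2].round(1),"cup",b[:2].round(1),"dist",np.hypot(*(a-b)[:2]).round(1))
manip.finish_job()
E
```

```text
tip [679.3  20.8] cup [678.3  20.5] dist 1.0
the job is handed in; nothing more can be done
```

I gripped the grey steel oiler leaning at about 40°, lifted it with turns about the vertical only, and brought it in under the shelf from the open front. I then set it on the drip tray, let go and backed out along the tool axis. The job was handed in at about 14 s on the robot's clock.

**Placement:** the last side picture shows the oiler upright inside the tray rim. I measured the spout tip about 1 mm from being over the cup's centre, with an estimated error of a few millimetres. The can stands about 10 mm in front of the tray's centre, with the spout turned about 5° off straight sideways, to give the gripper clearance under the shelf.

**Forces:** one small lowering step pressed the can onto the tray with about 33 N up and 22 N sideways, as read at the wrist. I eased off straight away. After release and retreat the wrist force was about 0 and the gripper was fully open and clear.

**Things left alone:** the two hinge leaves were found where they first lay, within 3 px. The file was not detected in the last picture, so that check is missing, but the arm never went down near the mat. In the last check the detector reported only one of the two red cans. I did not look for the other, and I felt no contact with either.

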